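# Take the orange slide cassette out of the slide scanner

## Task

Pull the loading drawer of the slide scanner out to its stop, then pinch the two orange catches of the slide cassette together to unlatch it and lift it, level, about 10 cm up, clear of the drawer. Finish while still holding it there by its pinched catches, hanging free and still: nothing is put down or let go. Leave the drawer open, the blue cassette latched in its bay and everything else on the bench where it stands.

Things in the scene. Friction and masses are not known exactly. Their poses are not given: they have to be found in the camera images.
- scanner: White benchtop slide scanner, 360 deep (its x), 310 wide (its y), fixed on the bench. Origin on the bench under the middle of its front face; x points from the front into the machine, z up: the drawer comes out along -x. The front 200 is a low hood, top 125 above the bench; behind it a tower, top 235.
- drawer (a joint): Loading drawer: metres pulled out, 0 shut (as it starts), 0.160 at its stop, where bays and cassettes stand free in front of the hood, open above. It slides with about 2 N of friction and stays where it is left; no latch. Its grey front panel is 262 wide, 14 thick, 35 to 103 above the bench, outer face at scanner x = 0 when shut.
- drawer_handle (a point): Middle of the drawer's dark handle bar: 116 long (scanner y), 12 thick (scanner x), 10 high, 93 above the bench. A gap of 34 lies between bar and front panel, so it can be pinched from above, fingers closing along scanner x; legs only at its two ends. Moves with the drawer.
- bay_a (a point): Middle of the floor of the bay at scanner y = +56: 40 above the bench, 85 behind the front panel's outer face, so under the hood while shut. Moves with the drawer. On both sides a steel keeper lip, 8 to 13 above the bay floor, inner face 30 from the bay's middle (y), holds down the cassette's hooks; nothing beside the cassette is higher than it.
- bay_b (a point): The same for the bay at scanner y = -56. Which bay holds which cassette varies.
- orange: Slide cassette to take out: white open rack 82 long (its x, along scanner x), 40 wide (y), 33 high, 0.12 to 0.22 kg, glass slides standing in it, an ORANGE catch on each long side. Origin at the middle of its underside, z up. Seated in one of the bays, underside 40 above the bench, about 1 of play; locked down unless both catches are pinched in.
- orange_grip (a point): Point midway between the two orange paddles, 35 above the cassette's underside: where to pinch, from above, fingers closing along the cassette's y. The paddles are upright plates 26 long (x), 15 to 46 above the underside, 58 over both outer faces when free, 48 when pinched fully in. 50 is free between orange and blue paddles.
- orange_catch_l (a joint): Catch on the cassette's +y side: metres pressed in, 0 free (hook under its keeper) to 0.005 fully in (hook clear). Spring: 2 N at first, 6 N fully in. The cassette is free to lift straight up when both catches are in by more than about 0.004; the hooks, 3 to 7 above the underside, spring out again when let go.
- orange_catch_r (a joint): The same for the catch on the -y side.
- blue: The other slide cassette, same make and size, with BLUE catches, latched in the other bay; to be left alone. Origin at the middle of its underside.
- slide_box: Closed blue slide storage box, 215 x 85 x 30 high, lying beside the scanner; bystander. Origin at the middle of its underside.
- stain_bottle: Amber bottle with black cap, 62 across, 135 high; bystander. Origin at the middle of its underside.
- specimen_jar: Clear specimen jar with yellow cap, 70 across, 75 high; bystander. Origin at the middle of its underside.
- stain_dish: Glass staining dish with white lid, 96 x 81 x 75 high; bystander. Origin at the middle of its underside.
- dissecting_tray: Shallow metal tray, 140 x 240 x 22 high; bystander. Origin at the middle of its underside.
- forceps: Steel forceps, 130 long, lying in the tray; bystander. Origin near its middle, on its underside.

How it is judged:
On the way, in this order (a step that is already met when the one before it is completed fails the run):
1. the drawer is pulled out to its stop (within 8 mm), both cassettes still seated (value of joint drawer above 0.152 m and height (world z) of orange below 0.046 m), for 0.2 s.
2. both orange catches are pinched in while the cassette is still seated in its bay (value of joint each of orange_catch_l, orange_catch_r above 0.0035 m and height (world z) of orange below 0.046 m and contact force between the fingers and orange above 2 N), for 0.1 s.
At the end, for the whole second after the job is handed in: The orange cassette hangs from the fingers by its two catches (each in over 3.5 mm), underside over 115 mm above the bench, level within 15 degrees, still, touching neither scanner nor blue cassette; the drawer is out over 145 mm; the blue cassette is seated (height (world z) of orange above 0.115 m and angle between orange's own z axis and vertical below 0.26 rad and linear speed of orange below 0.03 m/s and value of joint each of orange_catch_l, orange_catch_r above 0.0035 m and contact force between the fingers and orange above 2 N and contact force between orange and scanner below 0.1 N and contact force between orange and blue below 0.1 N and value of joint drawer above 0.145 m and z of blue in the frame of scanner below 0.046 m and angle between blue's own z axis and vertical below 0.1 rad); the arm keeps its last pose, push and grip.
It fails at once if a bystander on the bench is shifted by more than 25 mm (distance of any of slide_box, stain_bottle, specimen_jar, stain_dish, dissecting_tray, forceps from where it was at the start of the episode above 0.025 m).
It fails at once if the orange cassette is tipped by more than 35 degrees (angle between orange's own z axis and vertical above 0.61 rad).
It fails at once if the blue cassette is lifted out of its bay (z of blue in the frame of scanner above 0.06 m).
It also fails if it takes over 54 s, if anything falls off the work surface, if the arm or the gripper's body presses on something with over 40 N, if the wrist force passes 120 N, or if a joint passes its speed limit or range.

## Robot

A 6-joint arm with a two-finger parallel gripper is mounted at the origin on the work surface. World frame = base frame: x ahead of the robot, y to its left, z up, the work surface at z = 0. Lengths are in m, angles in rad, forces in N, time in s.
With the tool pointing down it reaches from about 0.375 to 0.975 m from the base axis. Payload 3.8 kg.
Tool frame: the origin (TCP) lies midway between the tips of the shut fingers; the grasp point (between the pads) lies 19 mm behind it; z points along the fingers, y is the line along which they close (so a half turn about z gives the same grasp; the last joint's range is limited). The gripper opens to 85 mm and grips with 20 to 120 N. Pads are 22 mm wide; open, the fingers measure 114 mm over their backs; the gripper's body (76 mm by 85 mm) begins 54 mm behind the grasp point. The pads swing forward as they close: fully open they stand 13 mm farther back than shut.
Start: joints at [-1.233, 0.264, 1.604, -0, 1.274, -0.037], TCP at [0.247, -0.628, 0.198] pointing down, gripper open.
Joint ranges: [-2.63, 2.63], [-0.94, 2.18], [0.31, 2.57], [-1.31, 4.45], [0, 2.66], [-2.55, 2.55]. Speed limits (rad/s): [2.57, 2.57, 3.14, 3.14, 3.14, 3.14].

## Interface

Orientations are given as a rotation vector (axis times angle).
In Python, from workcell import read_state, vision, ticket gives the robot as it stands. The module is installed in compiled form; this text tells all that it offers.
- The arm moves only by the tool jog_arm, never from a script. Its arguments are lists of equal length, an entry for each row: "turn": the turn, a rotation vector about the tool's x, y, z in rad, a list of three; "delta_pos": the shift along the tool's x, y, z in m, a list of three; "gripper": the finger opening in m, from 0 to 0.0854. In form: {"turn": [[rx, ry, rz], ...], "delta_pos": [[dx, dy, dz], ...], "gripper": [gripper, ...]}. A call has 1 to 20 rows; each row shifts and turns the commanded pose from where the row before left it, along the tool's axes as they then stand; what a row does not reach is not made up. A row lasts 1/12 s, in which the tool goes at most 41.7 mm and 7.16 degrees, less where a joint would pass 70% of its speed; a pose out of reach is approached as far as the arm can. A call with a gripper value outside its range is refused whole. The fingers move at their own pace and stop on an object; "grip_force" is the grip in N (left out, the last holds). Time passes only in rows, so rows that do not move let the fingers close. It gives the time, the measured TCP pose, the force, the opening and the grip force at its end, in the units of the state.
- read_state(): the state, without advancing time (a new reading comes with each control period).
- vision.read_camera(name): name is "scene" or "top" or "wrist"; returns the picture (384x512x3 uint8, red, green, blue); there is no depth.
- vision.calibration(name): a dict with "vfov" (degrees; the focal length in pixels is half the picture's height over the tangent of half this angle, whatever the lens; pixels are square), "cx", "cy" (the principal point, pixels), "dist" ([k1, k2, p1, p2, k3] as OpenCV has them; the pictures are not rectified), "R" (3x3) and "t" (3): a world point X has camera coordinates R X + t; the wrist camera has in their place "mount" (4x4, takes a point from camera to tool coordinates, whose origin is the TCP and whose axes are the flange's). Camera axes: x right, y down, z forward; pixel columns grow to the right and rows downward; lengths in m; the calibration is good to about 2 mm. A picture is of the moment at which its call begins: read the wrist's pose just before it. calibration takes no time and is no camera call.
- ticket.finish_job(): hands the job in; it is judged then, once.
The state is a dict: "time": time; "q": joint angles; "joint_vel": joint speeds; "joint_torque": joint torques, N m; "tool_pos": TCP position; "tcp_rot": TCP orientation; "wrist_force": force on the tool from outside, world axes, zero at the start; "torque": the same for the moment, N m; "width": opening from 0.0 (shut) to 1.0 (fully open); "grip_force": force on a finger pad.
Only numpy, scipy, OpenCV 4.12 (cv2) and the standard library are available. Lean on these libraries where they do the work, as an engineer would, in place of code of your own. Each camera call takes 0.05 s, during which the arm holds its last target. There are 200 camera calls.

## Working session

There is one attempt and no reset: what is moved stays moved. The work goes in short steps, Python scripts to look and compute and a tool call to move; the robot and the scene stay as the last step left them, time stands still between calls to the robot, and variables do not carry over. Pictures are saved under pics/ and viewed, at most 10 in all, crops included, and the job is handed in when it is done.

Besides the shell and the picture viewer there is one more tool, called by a JSON object that holds its "fn" and its "kwargs". jog_arm: Moves the arm, as the interface text tells. Its arguments: {"type":"object","properties":{"turn":{"type":"array","items":{"type":"array","items":{"type":"number"}}},"delta_pos":{"type":"array","items":{"type":"array","items":{"type":"number"}}},"gripper":{"type":"array","items":{"type":"number"}},"grip_force":{"type":"number"}},"required":["turn","delta_pos","gripper"]}

```bash
mkdir -p pics; cat > h.py <<'E'
import numpy as np, cv2
from workcell import read_state, vision, ticket
def snap(n,f):
    im=vision.read_camera(n); cv2.imwrite('pics/'+f,im[:,:,::-1]); return im
def K(c,h=384):
    f=h/2/np.tan(np.radians(c['vfov'])/2); return np.array([[f,0,c['cx']],[0,f,c['cy']],[0,0,1.]])
def ext(n,s=None):
    c=vision.calibration(n)
    if 'R' in c: return c,np.array(c['R']),np.array(c['t'])
    M=np.array(c['mount']); T=np.eye(4); T[:3,:3]=cv2.Rodrigues(np.array(s['tcp_rot']))[0]; T[:3,3]=s['tool_pos']
    E=np.linalg.inv(T@M); return c,E[:3,:3],E[:3,3]
def at(n,px,z,s=None):
    c,R,t=ext(n,s); px=np.array(px,float).reshape(-1,1,2); z=np.broadcast_to(z,len(px))
    u=cv2.undistortPoints(px,K(c),np.array(c['dist'])).reshape(-1,2)
    d=np.c_[u,np.ones(len(u))]@R; o=-R.T@t
    return o+d*((z-o[2])/d[:,2])[:,None]
def proj(n,P,s=None):
    c,R,t=ext(n,s); return cv2.projectPoints(np.array(P,float),cv2.Rodrigues(R)[0],t,K(c),np.array(c['dist']))[0].reshape(-1,2)
E
python3 - <<'E'
from h import *
print(read_state())
a=snap('top','top1.png'); b=snap('scene','scene1.png')
for n in('top','scene'):
    c,R,t=ext(n); print(n,-R.T@t,c['vfov'])
E
```

```text
{'time': 0.0, 'q': array([-1.23290140e+00,  2.64745240e-01,  1.60538823e+00,  2.78300564e-05,
        1.27369053e+00, -3.69366502e-02]), 'joint_vel': array([ 3.88917013e-04, -9.85934286e-05,  5.93328400e-04,  1.04527849e-03,
        1.41308491e-03, -6.59994599e-04]), 'joint_torque': array([ 2.42166017e-03, -5.15105331e+01, -3.67312038e+01,  2.31847671e-04,
        1.27732390e-02, -1.25434084e-05]), 'tool_pos': array([ 0.24684475, -0.62737726,  0.19685975]), 'tcp_rot': array([-3.08441119e+00, -5.84918892e-01,  4.83785510e-04]), 'wrist_force': array([-0.65102382,  0.20117371, -0.01596516]), 'torque': array([ 0.01189128, -0.02411015,  0.04908844]), 'grip_force': 0.0, 'width': 1.0045978283561885}
top [0.42660639 0.02810677 1.40002368] 45.474248826535955
scene [0.5444951  0.97113091 1.10551542] 47.34214490809004
```

View pics/top1.png

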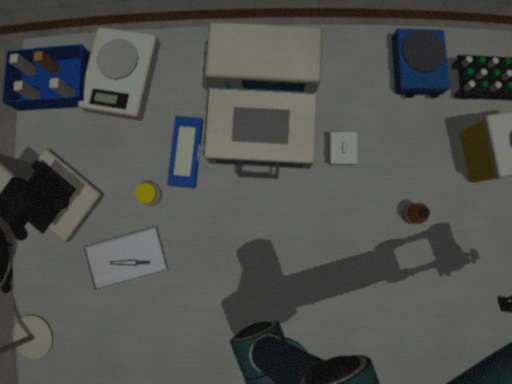

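View pics/scene1.png

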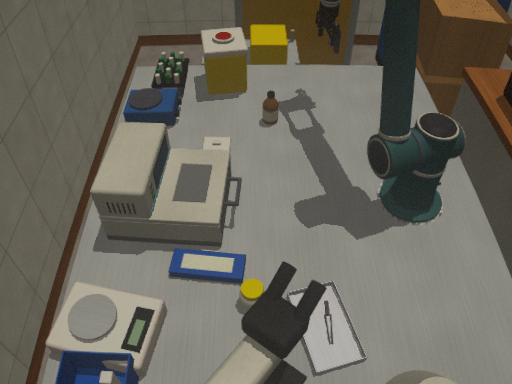

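The top view shows the scanner with its front hood edge from about (205,160) to (313,165) and the handle near (259,172). I'll enlarge that area.

```bash
python3 - <<'E'
from h import *
a=cv2.imread('pics/top1.png')[75:185,195:330]
cv2.imwrite('pics/crop1.png',cv2.convertScaleAbs(cv2.resize(a,None,fx=5,fy=5,interpolation=cv2.INTER_CUBIC),alpha=1.5))
E
```

```text
(no output)
```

View pics/crop1.png

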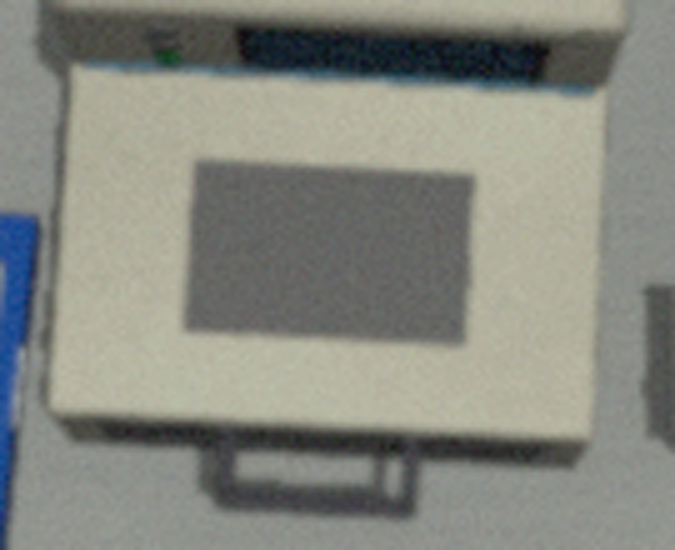

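Crop: hood top corners FL(50,413), FR(590,440), BR(606,90), BL(73,65); handle bar from (205,497) to (413,505).

```bash
python3 - <<'E'
from h import *
c=np.array([(50,413),(590,440),(606,90),(73,65),(205,497),(413,505),(309,501)])/5-0.4+[195,75]
P=at('top',c,[.125]*4+[.095]*3); print(P.round(4))
# fit hood rectangle
Q=P[:4,:2]; L=np.array([[0,.155],[0,-.155],[.2,-.155],[.2,.155]])
A=Q-Q.mean(0);B=L-L.mean(0); th=np.arctan2((B[:,0]*A[:,1]-B[:,1]*A[:,0]).sum(),(A*B).sum())
R=np.array([[np.cos(th),-np.sin(th)],[np.sin(th),np.cos(th)]]); o=Q.mean(0)-R@L.mean(0)
print(th,o,(Q-(L@R.T+o)).round(4)); 
print('handle pred',o+R@[-.040,0]); print('handle local',((P[4:,:2]-o)@R).round(4))
E
```

```text
[[ 0.6377  0.1974  0.125 ]
 [ 0.6163 -0.1066  0.125 ]
 [ 0.8199 -0.1225  0.125 ]
 [ 0.8407  0.1839  0.125 ]
 [ 0.5919  0.1123  0.095 ]
 [ 0.5849 -0.0069  0.095 ]
 [ 0.5884  0.0527  0.095 ]]
-0.06985006827779841 [0.62887989 0.04502359] [[-0.002  -0.0022]
 [-0.0017  0.003 ]
 [ 0.0023  0.0011]
 [ 0.0014 -0.0018]]
handle pred [0.58897743 0.04781532]
handle local [[-0.0416  0.0646]
 [-0.0402 -0.0549]
 [-0.0409  0.0048]]
```

{"fn": "jog_arm", "kwargs": {"turn": [[0,0,-0.056],[0,0,-0.056],[0,0,-0.056],[0,0,-0.056],[0,0,-0.056],[0,0,-0.056],[0,0,-0.056],[0,0,-0.056],[0,0,-0.056],[0,0,-0.056],[0,0,-0.056],[0,0,-0.056],[0,0,-0.056],[0,0,-0.056],[0,0,-0.056],[0,0,-0.056],[0,0,-0.056],[0,0,-0.056],[0,0,-0.056],[0,0,-0.056]], "delta_pos": [[0.0283,-0.0252,0],[0.0297,-0.0236,0],[0.031,-0.0219,0],[0.0322,-0.0201,0],[0.0332,-0.0182,0],[0.0342,-0.0164,0],[0.0351,-0.0144,0],[0.0358,-0.0124,0],[0.0364,-0.0104,0],[0.037,-0.0083,0],[0.0374,-0.0063,0],[0.0377,-0.0042,0],[0.0378,-0.0021,0],[0.0379,0,0],[0.0379,0.0022,0],[0.0377,0.0043,0],[0.0374,0.0064,0],[0.037,0.0085,0],[0.0364,0.0106,0],[0.0358,0.0126,0]], "gripper": [0.04,0.04,0.04,0.04,0.04,0.04,0.04,0.04,0.04,0.04,0.04,0.04,0.04,0.04,0.04,0.04,0.04,0.04,0.04,0.04], "grip_force": 30}}

```text
time: 1.77
tool_pos: [0.5905, 0.0501, 0.1977]
tcp_rot: [-2.301, -2.139, 0.001]
wrist_force: [0.5, -0.9, 0.7]
width: 0.47
grip_force: 0.0
```

```bash
python3 - <<'E'
from h import *
s=read_state(); im=snap('wrist','w1.png')
th=-.07;R=np.array([[np.cos(th),-np.sin(th)],[np.sin(th),np.cos(th)]]);o=np.array([.6289,.045])
g=lambda x,y,z:np.r_[o+R@[x,y],z]
print(proj('wrist',[g(-.034,.058,.098),g(-.034,-.058,.098),g(-.046,.058,.098),g(-.046,-.058,.098)],s).round(1))
E
```

```text
[[262.9 107.9]
 [262.6 238.7]
 [248.  107.9]
 [249.4 238.8]]
```

View pics/w1.png

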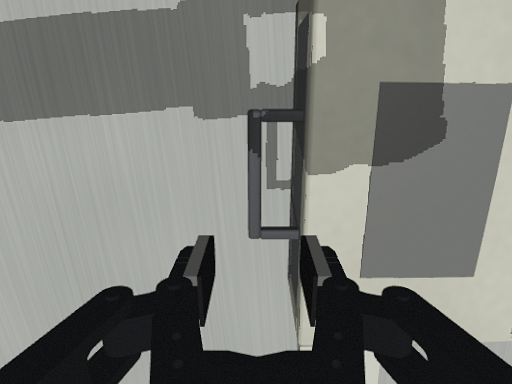

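The handle bar spans (255,110)-(255,238), within about 1 px of the prediction, so I'm going down, pinching and pulling.

{"fn": "jog_arm", "kwargs": {"turn": [[0,0,0],[0,0,0],[0,0,0],[0,0,0],[0,0,0],[0,0,0],[0,0,0],[0,0,0],[0,0,0],[0,0,0],[0,0,0],[0,0,0]], "delta_pos": [[0,-0.001,0.02],[0,0,0.02],[0,0,0.02],[0,0,0.02],[0,0,0.02],[0,0,0.015],[0,0,0.006],[0,0,0],[0,0,0],[0,0,0],[0,0,0],[0,0,0]], "gripper": [0.04,0.04,0.04,0.04,0.04,0.04,0.04,0.04,0.005,0.005,0.005,0.005]}}

```text
time: 2.82
tool_pos: [0.5904, 0.0483, 0.0786]
tcp_rot: [2.303, 2.134, 0.003]
wrist_force: [-0.2, 0.9, 0.2]
width: 0.06
grip_force: 0.0
```

```bash
python3 - <<'E'
from h import *
s=read_state(); print(s['width'],s['tool_pos'],s['wrist_force'],s['grip_force']); im=snap('wrist','w2.png'); print(read_state()['width'])
E
```

```text
0.060483545192441306 [0.59044312 0.04827271 0.0786319 ] [-0.15579638  0.93316867  0.17205519] 0.0
0.057501025116669935
```

View pics/w2.png

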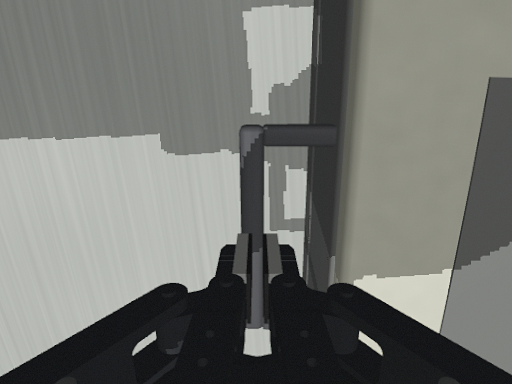

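{"fn": "jog_arm", "kwargs": {"turn": [[0,0,0],[0,0,0],[0,0,0]], "delta_pos": [[0,0,0],[0,0,0],[0,0,0]], "gripper": [0,0,0]}}

```text
time: 3.12
tool_pos: [0.5895, 0.0483, 0.0774]
tcp_rot: [2.304, 2.135, 0.0]
wrist_force: [0.3, 0.7, 0.1]
width: 0.003
grip_force: 0.0
```

```bash
python3 - <<'E'
from h import *
s=read_state()
th=-.07;R=np.array([[np.cos(th),-np.sin(th)],[np.sin(th),np.cos(th)]]);o=np.array([.6289,.045])
g=lambda x,y,z:np.r_[o+R@[x,y],z]
c=vision.calibration('wrist'); print(np.array(c['mount']).round(3),c['vfov'],c['cx'],c['cy'])
for z in(.098,.07,.05): print(z,proj('wrist',[g(-.034,.058,z),g(-.034,-.058,z),g(-.046,.058,z),g(-.046,-.058,z)],s).round(1).tolist())
T=cv2.Rodrigues(s['tcp_rot'])[0]
for z in(0,-.019,-.04):print(z,proj('wrist',[s['tool_pos']+T@[0,0,z]],s).round(1), proj('wrist',[s['tool_pos']+T@[.011,0,z]],s).round(1))
im=snap('wrist','w3.png'); snap('scene','s3.png')
a=cv2.imread('pics/s3.png')[110:260,120:300]
cv2.imwrite('pics/combo.png',np.hstack([cv2.imread('pics/w3.png')[200:384,170:350],cv2.resize(a,(220,184))]).repeat(2,0).repeat(2,1))
E
```

```text
[[ 0.    -0.954 -0.301  0.076]
 [ 1.     0.001 -0.002  0.   ]
 [ 0.002 -0.301  0.954 -0.176]
 [ 0.     0.     0.     1.   ]] 59.680348194980716 256.99674656564144 186.77357968700537
0.098 [[268.3, 123.3], [267.4, 330.6], [242.2, 123.5], [246.2, 330.6]]
0.07 [[266.7, 117.1], [266.2, 300.0], [244.4, 117.3], [247.6, 300.1]]
0.05 [[265.8, 113.7], [265.5, 282.4], [245.7, 113.8], [248.4, 282.5]]
0 [[257.  221.2]] [[257. 203.]]
-0.019 [[256.9 235.8]] [[256.9 216. ]]
-0.04 [[256.8 256.1]] [[256.8 234.1]]
```

View pics/combo.png

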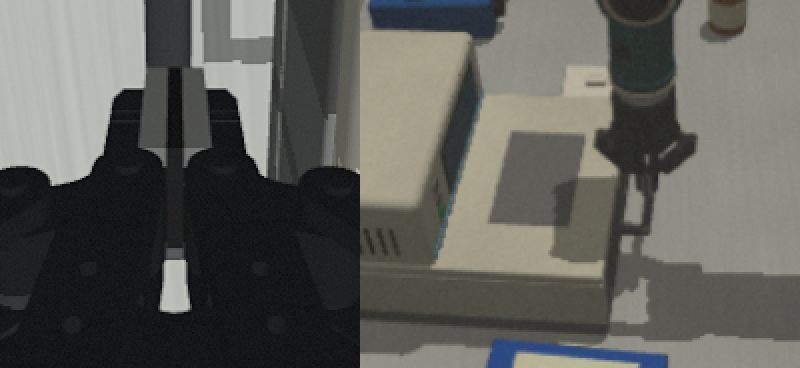

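The fingers shut above the bar without contact. In the picture the tips end at row 234, about 40 mm behind the stated TCP, while the bar itself sits where predicted. I'll open, go lower and try again.

{"fn": "jog_arm", "kwargs": {"turn": [[0,0,0],[0,0,0],[0,0,0],[0,0,0],[0,0,0],[0,0,0],[0,0,0],[0,0,0],[0,0,0],[0,0,0],[0,0,0]], "delta_pos": [[0,0,0],[0,0,0],[0,0,0],[0,-0.001,0.005],[0,0,0.005],[0,0,0.005],[0,0,0.005],[0,0,0],[0,0,0],[0,0,0],[0,0,0]], "gripper": [0.04,0.04,0.04,0.04,0.04,0.04,0.04,0.005,0.005,0.005,0.005]}}

```text
time: 4.13
tool_pos: [0.5878, 0.0483, 0.0568]
tcp_rot: [-2.304, -2.135, 0.001]
wrist_force: [-1.4, -0.8, -1.4]
width: 0.129
grip_force: 31.5
```

Bar gripped (opening 11 mm, 31 N). Pulling.

{"fn": "jog_arm", "kwargs": {"turn": [[0,0,0],[0,0,0],[0,0,0],[0,0,0],[0,0,0],[0,0,0],[0,0,0],[0,0,0],[0,0,0],[0,0,0],[0,0,0],[0,0,0],[0,0,0],[0,0,0],[0,0,0],[0,0,0],[0,0,0]], "delta_pos": [[0,-0.006,0],[0,-0.012,0],[0,-0.012,0],[0,-0.012,0],[0,-0.012,0],[0,-0.012,0],[0,-0.012,0],[0,-0.012,0],[0,-0.012,0],[0,-0.012,0],[0,-0.012,0],[0,-0.012,0],[0,-0.012,0],[0,-0.006,0],[0,-0.003,0],[0,-0.002,0],[0,0,0]], "gripper": [0.005,0.005,0.005,0.005,0.005,0.005,0.005,0.005,0.005,0.005,0.005,0.005,0.005,0.005,0.005,0.005,0.005]}}

```text
time: 5.55
tool_pos: [0.4282, 0.0601, 0.0568]
tcp_rot: [2.302, 2.135, 0.001]
wrist_force: [5.0, -5.1, -15.9]
width: 0.124
grip_force: 30.1
```

{"fn": "jog_arm", "kwargs": {"turn": [[0,0,0],[0,0,0],[0,0,0],[0,0,0],[0,0,0],[0,0,0],[0,0,0],[0,0,0],[0,0,0],[0,0,0],[0,0,-0.1],[0,0,-0.1],[0,0,-0.1],[0,0,-0.1],[0,0,-0.1],[0,0,-0.1],[0,0,-0.1],[0,0,-0.1],[0,0,-0.1],[0,0,-0.1]], "delta_pos": [[0,0,0],[0,0,0],[0,0,0],[0,0,-0.01],[0,0,-0.03],[0,0,-0.03],[0,0,-0.03],[0,0,-0.03],[0,0,-0.03],[0,0,-0.03],[0,0,0],[0,0,0],[0,0,0],[0,0,0],[0,0,0],[0,0,0],[0,0,0],[0,0,0],[0,0,0],[0,0,0]], "gripper": [0.038,0.038,0.038,0.038,0.038,0.038,0.038,0.038,0.038,0.038,0.075,0.075,0.075,0.075,0.075,0.075,0.075,0.075,0.075,0.075]}}

```text
time: 7.22
tool_pos: [0.4281, 0.0609, 0.2489]
tcp_rot: [0.99, 2.98, 0.002]
wrist_force: [0.2, 0.2, 0.3]
width: 0.876
grip_force: 0.0
```

{"fn": "jog_arm", "kwargs": {"turn": [[0,0,-0.096],[0,0,-0.096],[0,0,-0.096],[0,0,-0.096],[0,0,-0.096],[0,0,-0.096],[0,0,0],[0,0,0],[0,0,0],[0,0,0]], "delta_pos": [[0,0,0],[0,0,0],[0,0,0],[0,0,0],[0,0,0],[0,0,0],[-0.025,0,0],[-0.025,0,0],[-0.025,0,0],[0,0,0]], "gripper": [0.075,0.075,0.075,0.075,0.075,0.075,0.075,0.075,0.075,0.075]}}

```text
time: 8.05
tool_pos: [0.5065, 0.0553, 0.2487]
tcp_rot: [0.112, 3.136, 0.001]
wrist_force: [-0.0, -1.0, 0.5]
width: 0.878
grip_force: 0.0
```

```bash
python3 - <<'E'
from h import *
s=read_state(); print(s['time'],s['tool_pos'],s['tcp_rot'],s['q'],s['width']); im=snap('wrist','w4.png')
E
```

```text
8.05 [0.50649013 0.05528751 0.24873465] [1.11681497e-01 3.13588188e+00 9.20564020e-04] [ 5.96644892e-02 -8.41564208e-02  1.88860616e+00  2.36633105e-04
  1.33338143e+00 -1.43998902e+00] 0.8783514136344538
```

View pics/w4.png

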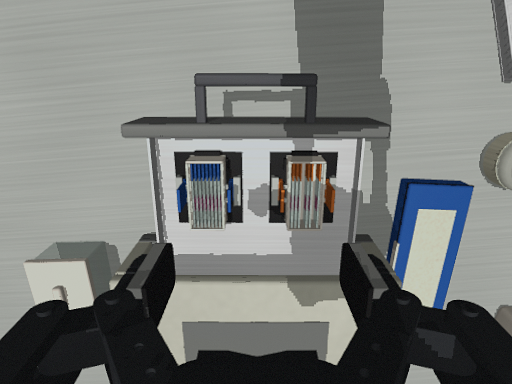

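The view shows the orange cassette at about (306,193), to the right, i.e. bay_a at +y. The blue one is at (208,193). I'll compare the paddle pixels with the prediction.

```bash
python3 - <<'E'
from h import *
s=read_state(); im=cv2.imread('pics/w4.png'); h=cv2.cvtColor(im,cv2.COLOR_BGR2HSV)
m=((h[...,0]<18)&(h[...,1]>150)&(h[...,2]>70)).astype(np.uint8); m[:140]=0;m[240:]=0
n,l,st,ce=cv2.connectedComponentsWithStats(m)
for i in range(1,n):
    if st[i,4]>8: print(st[i],ce[i].round(1))
th=-.07;R=np.array([[np.cos(th),-np.sin(th)],[np.sin(th),np.cos(th)]]);o=np.array([.6289,.045])
g=lambda x,y,z:np.r_[o+R@[x,y],z]
cx,cy=-.075,.056
for z in(.086,.055): print(z,proj('wrist',[g(cx+a,cy+b,z) for b in(.029,-.029) for a in(-.013,.013)],s).round(1).tolist())
print('rack',proj('wrist',[g(cx+a,cy+b,.073) for b in(.02,-.02) for a in(-.041,.041)],s).round(1).tolist())
print('panel top edge ends', proj('wrist',[g(-.16,b,.103) for b in(.131,-.131)],s).round(1).tolist())
print(g(cx,cy,0))
print('fingers', [proj('wrist',[s['tool_pos']+cv2.Rodrigues(s['tcp_rot'])[0]@[.011,y,z]],s).round(0).tolist() for y in(.0375,) for z in(0,-.02,-.03,-.04,-.05,-.06)])
E
```

```text
[292 164  10  17 130] [296.1 170.5]
[306 164   7  17 103] [309.1 171. ]
[316 164   5  17  64] [318.2 171. ]
[279 179   6  34 134] [281.3 195.1]
[325 179  10  34 219] [329.4 195.8]
0.086 [[335.9, 193.3], [334.3, 215.9], [281.7, 193.4], [281.2, 216.0]]
0.055 [[329.9, 184.8], [328.5, 205.8], [279.8, 184.8], [279.3, 205.9]]
rack [[326.7, 164.9], [322.3, 234.1], [289.7, 164.9], [287.7, 234.2]]
panel top edge ends [[392.6, 127.8], [119.8, 128.1]]
[0.55800047 0.10610857 0.        ]
fingers [[[326.0, 205.0]], [[333.0, 219.0]], [[338.0, 227.0]], [[343.0, 236.0]], [[349.0, 246.0]], [[356.0, 258.0]]]
```

Paddles fit to within about 3 mm, with a shift to -x. Moving over the orange cassette.

{"fn": "jog_arm", "kwargs": {"turn": [[0,0,0],[0,0,0],[0,0,0],[0,0,0],[0,0,0],[0,0,0],[0,0,0],[0,0,0],[0,0,0],[0,0,0],[0,0,0],[0,0,0]], "delta_pos": [[-0.0149,0.0181,0],[-0.0149,0.0181,0],[-0.0149,0.0181,0],[0,0,0],[0,0,0.025],[0,0,0.025],[0,0,0.025],[0,0,0.025],[0,0,0.025],[0,0,0.025],[0,0,0.018],[0,0,0]], "gripper": [0.072,0.072,0.072,0.072,0.072,0.072,0.072,0.072,0.072,0.072,0.072,0.072]}}

```text
time: 9.1
tool_pos: [0.5463, 0.1056, 0.0755]
tcp_rot: [-0.111, -3.131, 0.002]
wrist_force: [-0.6, 0.1, -0.3]
width: 0.84
grip_force: 0.0
```

```bash
python3 - <<'E'
from h import *
s=read_state(); print(s['time'],s['tool_pos'],s['wrist_force'],s['width']); im=snap('wrist','w5.png')
th=-.07;R=np.array([[np.cos(th),-np.sin(th)],[np.sin(th),np.cos(th)]]);o=np.array([.6289,.045])
g=lambda x,y,z:np.r_[o+R@[x,y],z]
cx,cy=-.075,.056
for z in(.086,.055): print(z,proj('wrist',[g(cx+a,cy+b,z) for b in(.029,-.029) for a in(-.013,.013)],s).round(1).tolist())
T=cv2.Rodrigues(s['tcp_rot'])[0]
for z in (-.02,-.03,-.04,-.05):print(z,proj('wrist',[s['tool_pos']+T@[.011,y,z] for y in(.036,-.036)],s).round(0).tolist())
h=cv2.cvtColor(im,cv2.COLOR_RGB2HSV)
m=((h[...,0]<18)&(h[...,1]>150)&(h[...,2]>60)).astype(np.uint8)
n,l,st,ce=cv2.connectedComponentsWithStats(m)
for i in range(1,n):
    if st[i,4]>30: print(st[i],ce[i].round(1))
E
```

```text
9.1 [0.54632511 0.1055709  0.07549021] [-0.64043852  0.10471084 -0.26042887] 0.8399550152813395
0.086 [[315.2, 228.1], [312.8, 270.6], [207.5, 228.1], [209.7, 270.6]]
0.055 [[307.1, 207.9], [305.3, 245.4], [214.6, 207.9], [216.1, 245.4]]
-0.02 [[331.0, 219.0], [187.0, 219.0]]
-0.03 [[335.0, 227.0], [183.0, 227.0]]
-0.04 [[340.0, 236.0], [179.0, 236.0]]
-0.05 [[345.0, 247.0], [173.0, 247.0]]
[233 175   4  32  92] [234.8 188.8]
[241 175   3  32  87] [241.9 189.3]
[248 175   2  32  59] [248.5 189.5]
[263 174   1  33  33] [263. 190.]
[269 175   3  32  73] [269.9 187.4]
[282 175   5  32 120] [283.9 187.9]
[207 200  16  68 755] [214.1 233.7]
[296 200  17  69 795] [304.4 233.7]
```

View pics/w5.png

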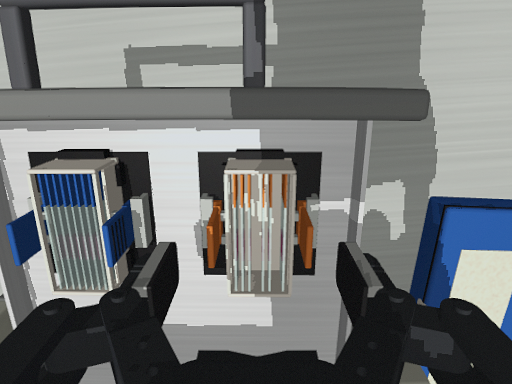

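The fingers straddle the orange paddles: paddle outer faces at columns 207 and 313, finger pads at 178 and 338. The TCP is about 9 mm short in x. I'll correct that, go down partway and check.

{"fn": "jog_arm", "kwargs": {"turn": [[0,0,0],[0,0,0],[0,0,0],[0,0,0],[0,0,0],[0,0,0]], "delta_pos": [[-0.009,0.001,0],[0,0,0.012],[0,0,0.012],[0,0,0.012],[0,0,0.009],[0,0,0]], "gripper": [0.072,0.072,0.072,0.072,0.072,0.072]}}

```text
time: 9.65
tool_pos: [0.5574, 0.1062, 0.031]
tcp_rot: [-0.111, -3.134, 0.002]
wrist_force: [-0.6, -0.4, -0.9]
width: 0.84
grip_force: 0.0
```

```bash
python3 - <<'E'
from h import *
s=read_state(); print(s['time'],s['tool_pos'],s['wrist_force'],s['width'])
im=snap('wrist','w6.png'); s=read_state(); print(s['tool_pos'])
cv2.imwrite('pics/w6c.png',cv2.resize(cv2.imread('pics/w6.png')[170:370,130:390],None,fx=3,fy=3))
E
```

```text
9.65 [0.55740083 0.10619453 0.03098431] [-0.62832099 -0.36248974 -0.88054825] 0.8404556690128627
[0.55813218 0.1063281  0.03204825]
```

View pics/w6c.png

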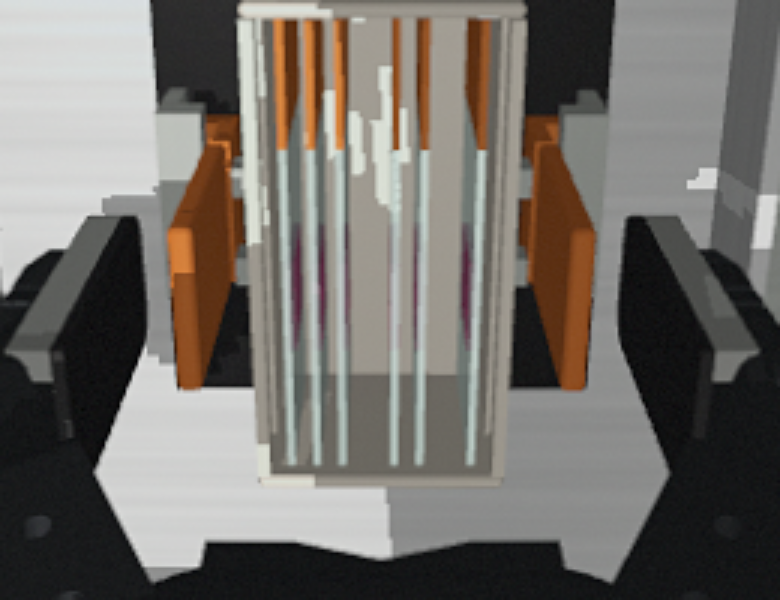

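In this crop the fingertips (row 218) overlap only the top 5 mm or so of the paddles (tops at row 230, bottoms at 145), and y is centred. Going 16 mm lower, then pinching.

{"fn": "jog_arm", "kwargs": {"turn": [[0,0,0],[0,0,0],[0,0,0],[0,0,0],[0,0,0],[0,0,0],[0,0,0],[0,0,0],[0,0,0]], "delta_pos": [[0,0,0.008],[0,0,0.008],[0,0,0],[0,0,0],[0,0,0],[0,0,0],[0,0,0],[0,0,0],[0,0,0]], "gripper": [0.072,0.072,0.072,0.04,0.04,0.04,0.04,0.04,0.04], "grip_force": 40}}

```text
time: 10.45
tool_pos: [0.5616, 0.1065, 0.0197]
tcp_rot: [0.111, 3.137, 0.0]
wrist_force: [-0.2, -0.9, 5.7]
width: 0.534
grip_force: 43.6
```

Pinched: opening about 46 mm, 44 N. Lifting.

{"fn": "jog_arm", "kwargs": {"turn": [[0,0,0],[0,0,0],[0,0,0],[0,0,0],[0,0,0],[0,0,0],[0,0,0],[0,0,0],[0,0,0],[0,0,0],[0,0,0],[0,0,0],[0,0,0],[0,0,0],[0,0,0],[0,0,0],[0,0,0]], "delta_pos": [[0,0,-0.004],[0,0,-0.004],[0,0,-0.006],[0,0,-0.008],[0,0,-0.01],[0,0,-0.01],[0,0,-0.01],[0,0,-0.01],[0,0,-0.01],[0,0,-0.01],[0,0,-0.01],[0,0,-0.006],[0,0,-0.004],[0,0,0],[0,0,0],[0,0,0],[0,0,0]], "gripper": [0.04,0.04,0.04,0.04,0.04,0.04,0.04,0.04,0.04,0.04,0.04,0.04,0.04,0.04,0.04,0.04,0.04]}}

```text
time: 11.87
tool_pos: [0.5594, 0.1065, 0.1193]
tcp_rot: [-0.111, -3.138, 0.0]
wrist_force: [-0.2, -0.0, -1.6]
width: 0.534
grip_force: 41.7
```

```bash
python3 - <<'E'
from h import *
s=read_state(); print(s['time'],s['tool_pos'],s['wrist_force'],s['torque'],s['width'],s['joint_vel'].round(3))
im=snap('wrist','w7.png');b=snap('scene','s7.png')
cv2.imwrite('pics/c7.png',np.hstack([cv2.resize(im,(400,300)),cv2.resize(b[100:260,90:303],(400,300),interpolation=cv2.INTER_CUBIC)])[:,:,::-1])
E
```

```text
11.8667 [0.5594297  0.1065038  0.11929524] [-0.17104453 -0.03150967 -1.62615076] [-0.02711536 -0.03515096 -0.00815003] 0.5340428363196335 [ 0.     0.    -0.002  0.001  0.     0.001]
```

View pics/c7.png

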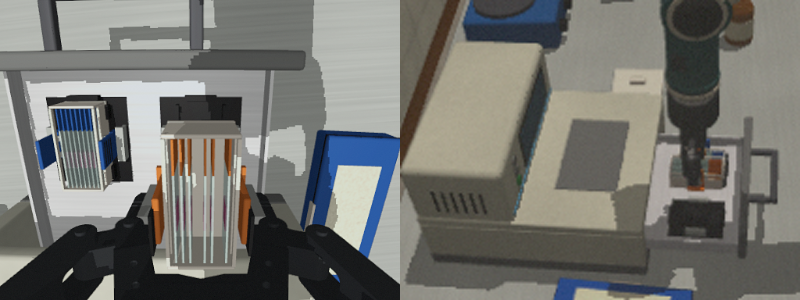

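The cassette hangs level between the fingers, its bay is empty, the blue cassette is still seated and the drawer is open. Handing in.

```bash
python3 -c "
from workcell import ticket
print(ticket.finish_job())"
```

```text
the job is handed in; nothing more can be done
None
```

I handed the job in at about 12 s: the drawer is pulled out to its stop, and the orange cassette hangs level and still by its pinched catches, its underside about 14 cm above the bench. The last camera views show the blue cassette still in its bay; the judging result was not returned.

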